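Clear the filler neck, then close the coolant tank with its bayonet cap and hold it home

TASK

Close the coolant tank for its leak check. First clear the filler neck: lay the big spanner that lies across it flat in the free half of the tool tray, parallel to the two smaller spanners and with its jaw pointing the same way. Then push the black cap with the straight grip bar into the neck, lugs through the slots, turn it clockwise a quarter turn to the stop, and finish still gripping it and pressing it fully home, flange down on the rim, without letting go; leave everything else where it is.

Things in the scene. Friction and masses are not known exactly. Their poses are not given: they have to be found in the camera images.
- cap_bar (a point): Middle of the grip bar of the black bayonet cap, which stands upright on the bench on its nose, 64 mm tall in all. The bar: upright, flat-sided, 46 mm long, 14 mm thick, 32 mm tall, on a round flange. This point is 48 mm above the nose, 16 mm above the flange's top. x runs along the bar; the lugs point to +x and -x, in line with the bar; z up. Same either way round. About 0.15 kg.
- cap_seat (a point): Same cap and axes: centre of the flange's underside, 26 mm above the nose, 22 mm below cap_bar. The flange is round, 60 mm in diameter, 6 mm thick, just under the bar.
- neck_rim (a point): Centre of the top rim of the tank's aluminium filler neck, 125 mm above the bench; z up. The neck is a fixed upright tube, 66 mm in outer diameter; its mouth is 39 mm in diameter with two slots, 15 mm wide, on opposite sides, along +x and -x, reaching out to a diameter of 54 mm. The lip is 7 mm thick. Fully home, the cap's flange lies on this rim.
- plunger (a joint): Sprung plunger in the neck, pushed down by the cap's nose: 0 m at rest (top 16 mm below the rim), 0.010 m with the flange on the rim. It pushes up with 5 N at first, 12 N with the cap fully home. If a turned cap is let go, it lifts it 4 mm until the lugs catch under the lip.
- screw_cap: Bystander: round ribbed black cap without lugs or bar, 46 mm tall, 58 mm in diameter. Not for this neck. Origin under its centre.
- screwdriver: Bystander: screwdriver with a black handle lying on the bench to the robot's right.
- grease_tin: Bystander: aluminium tin, 60 mm in diameter, 70 mm tall, at the far side. Origin under its centre.
- jar: Bystander: grey jar with a black lid, 72 mm in diameter, 80 mm tall, at the far side. Origin under its centre.
- bolt_cup: Bystander: open steel cup, 84 mm in diameter, 75 mm tall, at the far side. Origin under its centre.
- oil_filter: Bystander: white spin-on filter canister, 68 mm in diameter, 82 mm tall, to the robot's right. Origin under its centre.
- cap: Same cap as a whole; origin at the centre of its nose's underside. Below the flange: a round steel plug 35 mm in diameter, 26 mm long, its lowest 8 mm tapering to 26 mm. Two lugs stick out of the plug on opposite sides, 9 mm wide, 5 mm thick, 50 mm over their ends, 10 to 15 mm above the nose.
- tank: The white coolant tank under the neck, a box 200 mm (x) by 140 mm (y), top 85 mm above the bench, on a 260 mm plate, clamped: it does not move. Origin on the bench under the neck's centre, same axes as neck_rim. Under the neck's lip the lugs turn only clockwise seen from above (negative about z), up to a stop at 86 degrees, once the flange is less than 4 mm above the rim.
- spanner_mid (a point): Middle of the big steel spanner (190 mm long, 14 mm thick, flat, 0.25 kg), half-way up its thickness. It starts lying flat across the filler neck's rim. Plain straight shaft 16 mm wide; at one end a forked open jaw, 38 mm wide, 47 mm long. x runs along the shaft towards the jaw, z up.
- spanner_jaw (a point): Same spanner and axes: middle of the jaw, 80 mm from spanner_mid along x, half-way up.
- tray_free (a point): Centre of the free half of the tool tray, on its floor (5 mm above the bench). The tray is a fixed dark steel tray 250 x 170 mm, walls 5 mm thick and 14 mm tall. Two smaller spanners (9 and 10 mm thick) lie fixed in its other half, at 65 and 95 mm along this frame's y, their jaws pointing to +x. x runs along the tray's length. The free half is 240 mm (x) by about 95 mm (y).
- spanner: Same spanner as a whole; origin in the middle of its underside.

How it is judged (in metres and radians):
On the way, in this order (a step that is already met when the one before it is completed fails the run):
1. the big spanner lies flat in the free half of the tray, parallel to the others, jaw the same way, let go (x of spanner_mid in the frame of tray_free between -0.03 and 0.03 m and y of spanner_mid in the frame of tray_free between -0.03 and 0.03 m and z of spanner_mid in the frame of tray_free below 0.012 m and angle between the x axis of spanner_mid and the x axis of tray_free, either way round below 0.25 rad and x of spanner_jaw in the frame of tray_free above 0.03 m and angle between spanner_mid's own z axis and vertical below 0.1 rad and contact force between the fingers and spanner below 0.5 N), for 0.2 s.
2. the cap is pushed in, lugs through the slots: flange within 5 mm of the rim while the bar is still in line with the slots (z of cap_seat in the frame of neck_rim below 0.005 m and angle between the x axis of cap_seat and the x axis of neck_rim, either way round below 0.4 rad and horizontal distance between cap_seat and neck_rim below 0.005 m).
At the end, for the whole second after the job is handed in: Cap still held (3 N), upright, centred within 5 mm, turned at least 1.2 rad, flange within 2 mm of the rim, plunger down 7.5 mm or more; spanner untouched, flat in the free half of the tray within 30 mm of its middle, parallel within 0.25 rad, jaw the same way as the others (all of step 1 and z of cap_seat in the frame of neck_rim between -0.004 and 0.002 m and horizontal distance between cap_seat and neck_rim below 0.005 m and angle between the x axis of cap_seat and the x axis of neck_rim, either way round above 1.2 rad and angle between cap_seat's own z axis and vertical below 0.1 rad and value of joint plunger above 0.0075 m and contact force between the fingers and cap above 3 N); the arm keeps its last pose, push and grip.
It fails at once if a bystander on the bench is moved more than 30 mm (distance of any of screw_cap, screwdriver, grease_tin, jar, bolt_cup, oil_filter from where it was at the start of the episode above 0.03 m).
It also fails if it takes over 53 s, if anything falls off the work surface, if the arm or the gripper's body presses on something with over 40 N, if the wrist force passes 120 N, or if a joint passes its speed limit or range.

ROBOT

A 6-joint arm with a two-finger parallel gripper is mounted at the origin on the work surface. World frame = base frame: x ahead of the robot, y to its left, z up, the work surface at z = 0. Lengths are in mm, angles in rad, forces in N, time in s.
With the tool pointing down it reaches from about 300 to 850 mm from the base axis. Payload 5.4 kg.
Tool frame: the origin (TCP) lies on the centre line of the jaws, within the pads' length; the fingertips stand 25 mm ahead of it and the grasp point (between the pads) lies 6 mm ahead of it; z points along the fingers, y is the direction in which the jaws open and shut (so a half turn about z gives the same grasp; the last joint's range is limited). The gripper opens to 85 mm and grips with 20 to 120 N. Pads are 22 mm wide; open, the fingers measure 114 mm over their backs; the gripper's body (76 mm by 85 mm) begins 54 mm behind the grasp point. The pads swing forward as they close: fully open they stand 13 mm farther back than shut.
Start: joints at [-0.21, 0.158, 1.597, -0, 1.386, -0.21], TCP at [574.984, -0.018, 256.299] pointing down, gripper open.
Joint ranges: [-2.91, 2.91], [-0.94, 2.29], [0.18, 2.7], [-1.29, 4.43], [0.17, 2.64], [-3, 3]. Speed limits (rad/s): [2.57, 2.57, 3.14, 3.14, 3.14, 3.14].

INTERFACE

Orientations are given as a rotation vector (axis times angle).
In Python, from rig import env gives the robot as it stands.
- The arm moves only by the tool drive_tool, never from a script. Its argument "rows" is a list of rows, each a list of 7 numbers: the turn, a rotation vector about the tool's x, y, z in rad, then the shift along the tool's x, y, z in mm, then the closure, from 0 (fully open) to 1 (shut). A call has 1 to 5 rows; each row shifts and turns the commanded pose from where the row before left it, along the tool's axes as they then stand; what a row does not reach is not made up. A row lasts 1/8 s, in which the tool goes at most 62.5 mm and 10.7 degrees, less where a joint would pass 70% of its speed; a pose out of reach is approached as far as the arm can. A call with a gripper value outside its range is refused whole. The fingers move at their own pace and stop on an object; "force" is the grip in N (left out, the last holds). Time passes only in rows, so rows that do not move let the fingers close. It gives the time, the measured TCP pose, the force and the opening at its end, in the units of the state.
- env.sense(): the state, without advancing time (a new reading comes with each control period).
- env.snapshot(name): name is "scene" or "side" or "wrist"; returns (picture, depth): 480x640x3 uint8, red, green, blue; 480x640 float32, mm along the optical axis (not along the pixel's ray), 0 where there is no reading.
- env.camera_params(name): a dict with "K" (3x3 intrinsics, pixels), "rvec" (rotation vector, rad) and "tvec" (3), from world to camera coordinates, as OpenCV has them; the wrist camera has in their place "tool_from_camera" (4x4, takes a point from camera to tool coordinates, whose origin is the TCP and whose axes are the flange's). Camera axes: x right, y down, z forward; pixel columns grow to the right and rows downward; lengths in mm; the calibration is good to about 2 mm. A picture is of the moment at which its call begins: read the wrist's pose just before it. camera_params takes no time and is no camera call.
- env.hand_in(): hands the job in, once; it reports no verdict.
The state is a dict: "clock": time; "joint_positions": joint angles; "joint_vel": joint speeds; "joint_torque": joint torques, N m; "eef_pos": TCP position; "tool_rot": TCP orientation; "force": force on the tool from outside, world axes, zero at the start; "wrist_torque": the same for the moment, N m; "grip_width": finger opening in mm.
Only numpy, scipy, OpenCV 4.12 (cv2) and the standard library are available. Lean on these libraries where they do the work, as an engineer would, in place of code of your own. Each camera call takes 0.05 s, during which the arm holds its last target. There are 200 camera calls.

## Working session

There is one attempt and no reset: what is moved stays moved. The work goes in short steps, Python scripts to look and compute and a tool call to move; the robot and the scene stay as the last step left them, time stands still between calls to the robot, and variables do not carry over. Pictures are saved under pics/ and viewed, about 8 in all and at most 12, crops included, and the job is handed in when it is done.

Besides the shell and the picture viewer there is one more tool, called after "Request:" as name([rows], argument=value, ...), one row to a line, values as JSON. drive_tool: Moves the arm, as the interface text tells. Its arguments: {"type":"object","properties":{"rows":{"type":"array"},"force":{"type":"number"}},"required":["rows"]}

```bash
ls; mkdir -p pics; cat > h.py <<'E'
import numpy as np,cv2
from rig import env
def snap(n,f=None):
    s=env.sense(); p,d=env.snapshot(n)
    np.savez(f'pics/{n}.npz',p=p,d=d,pos=s['eef_pos'],rot=s['tool_rot'])
    if f: cv2.imwrite(f'pics/{f}.png',p[:,:,::-1])
    return p,d,s
def world(n,d,s):
    c=env.camera_params(n);K=np.array(c['K'])
    v,u=np.mgrid[0:480,0:640]
    P=np.stack([(u-K[0,2])/K[0,0]*d,(v-K[1,2])/K[1,1]*d,d],-1)
    if n=='wrist':
        T=np.array(c['tool_from_camera']);P=P@T[:3,:3].T+T[:3,3]
        R=cv2.Rodrigues(np.array(s['tool_rot'],float))[0]
        return P@R.T+np.array(s['eef_pos'])
    R=cv2.Rodrigues(np.array(c['rvec'],float))[0]
    return (P-np.array(c['tvec']).ravel())@R
E
python3 - <<'E'
from h import *
print(env.sense())
for n in('scene','side','wrist'):
    p,d,s=snap(n,n+'0')
    P=world(n,d,s);np.save(f'pics/{n}P.npy',P)
a=[cv2.imread(f'pics/{n}0.png') for n in('scene','side')]
cv2.imwrite('pics/both.png',cv2.resize(np.vstack(a),None,fx=.62,fy=.62,interpolation=cv2.INTER_AREA))
print({n:env.camera_params(n) for n in('scene','side','wrist')})
E
```

```text
pics
{'clock': 0.0, 'joint_positions': array([-2.10099869e-01,  1.59057371e-01,  1.59828255e+00, -6.44472143e-06,
        1.38618929e+00, -2.10094913e-01]), 'joint_vel': array([ 0.0020179 ,  0.0008139 , -0.00103256, -0.00045988,  0.00051967,
        0.00018621]), 'joint_torque': array([ 1.96016467e-04, -3.96006632e+01, -3.31426942e+01, -2.07608541e-04,
        8.36965773e-03, -3.09808388e-05]), 'eef_pos': array([5.74428390e+02, 9.90095455e-02, 2.55286980e+02]), 'tool_rot': array([-2.22029885e+00, -2.22029048e+00,  1.66257384e-03]), 'force': array([ 0.67870136, -0.46365689, -0.01189846]), 'wrist_torque': array([ 0.02110792, -0.07080723,  0.02684132]), 'grip_width': 85.40042784983939}
{'scene': {'K': array([[575.23633611,   0.        , 319.99624052],
       [  0.        , 575.23633611, 243.07656199],
       [  0.        ,   0.        ,   1.        ]]), 'rvec': array([ 2.00804238,  1.84094149, -0.4858257 ]), 'tvec': array([ -15.75652251, -480.2281131 , 1710.00076892])}, 'side': {'K': array([[550.69848453,   0.        , 324.55411916],
       [  0.        , 550.69848453, 242.47287013],
       [  0.        ,   0.        ,   1.        ]]), 'rvec': array([ 2.26020005, -0.5297808 ,  0.25194166]), 'tvec': array([-559.82351148,  233.10779417, 1067.99020748])}, 'wrist': {'K': array([[357.27075351,   0.        , 319.87955829],
       [  0.        , 357.27075351, 241.6152119 ],
       [  0.        ,   0.        ,   1.        ]]), 'tool_from_camera': array([[-6.52244523e-05, -9.54998967e-01, -2.96609117e-01,
         7.61846451e+01],
       [ 9.99999998e-01, -7.01796977e-05,  6.05877082e-06,
        -9.11553933e-01],
       [-2.66020580e-05, -2.96609116e-01,  9.54998969e-01,
        -1.17936949e+02],
       [ 0.00000000e+00,  0.00000000e+00,  0.00000000e+00,
         1.00000000e+00]])}}
```

View pics/scene0.png

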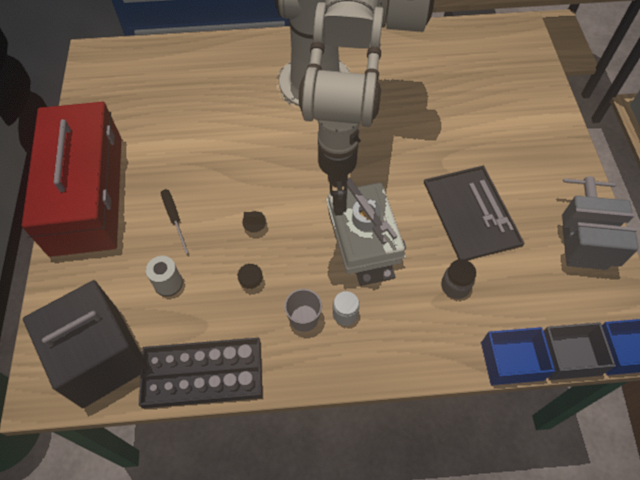

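View pics/wrist0.png

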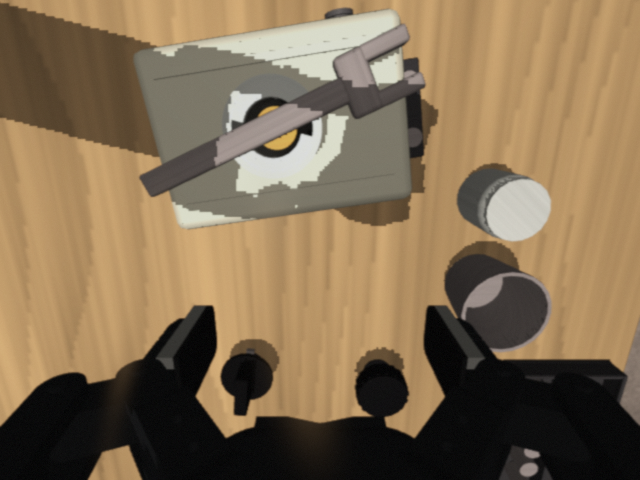

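The scene camera shows the tray at about (473,212). The small spanners lie in its right half with their jaws down and away (+x). In the wrist view the spanner runs from (150,185) to its jaw at (385,75), the neck is at (275,128), the bar cap at (245,375), and the screw cap at (382,388). Next I measure these from the point clouds.

```bash
python3 - <<'E'
from h import *
W=np.load('pics/wristP.npy');S=np.load('pics/sceneP.npy');D=np.load('pics/side.npz')
Sd=np.load('pics/sideP.npy')
def show(n,m,P):
    q=P[m];print(n,m.sum(),'med',np.median(q,0).round(1),'z5,95',np.percentile(q[:,2],[5,95]).round(1))
    r=cv2.minAreaRect(q[:,:2].astype(np.float32));b=cv2.boxPoints(r);print('  rect c',np.round(r[0],1),'size',np.round(r[1],1),'ang',round(r[2],1),b.round(0).tolist());return q
v,u=np.mgrid[0:480,0:640]
box=lambda a,b,c,d:(u>=a)&(u<=c)&(v>=b)&(v<=d)
q=show('spanner',box(130,10,430,210)&(W[...,2]>131)&(W[...,2]<150),W)
c,ax=cv2.PCACompute(q[:,:2].astype(np.float32),None);print(c,ax)
t=(q[:,:2]-c)@ax[0];print('t',t.min(),t.max())
for lo in range(-110,110,20):
    k=(t>lo)&(t<lo+20)
    if k.any():
        n=(q[k,:2]-c)@ax[1];print(lo,n.min().round(1),n.max().round(1),q[k,2].mean().round(1))
q=show('tanktop',box(110,5,420,240)&(abs(W[...,2]-85)<6),W)
q=show('rim',box(210,60,360,210)&(abs(W[...,2]-125)<4),W)
np.save('pics/rim.npy',q)
q=show('capbar',box(200,340,290,420)&(W[...,2]>58)&(W[...,2]<70),W)
q=show('capflange',box(200,340,290,420)&(W[...,2]>27)&(W[...,2]<36),W)
q=show('screwcap',box(340,340,420,420)&(W[...,2]>40)&(W[...,2]<52),W)
q=show('tray',box(415,160,530,265)&(S[...,2]>10)&(S[...,2]<30),S)
q=show('trayfloor',box(415,160,530,265)&(S[...,2]>1.5)&(S[...,2]<8),S)
img=np.load('pics/scene.npz')['p']
cv2.imwrite('pics/tray.png',cv2.resize(img[150:275,400:540,::-1],None,fx=4,fy=4,interpolation=cv2.INTER_CUBIC))
# top-down rectified wrist at z=125
w=np.load('pics/wrist.npz')['p']
cv2.imwrite('pics/neck.png',cv2.resize(w[30:220,130:440,::-1],None,fx=2.5,fy=2.5,interpolation=cv2.INTER_CUBIC))
E
```

```text
spanner 9850 med [567.3  89.1 139.2] z5,95 [137.5 140.4]
  rect c [543.8  80.1] size [189.4  38. ] ang 24.4 [[450.0, 58.0], [465.0, 24.0], [638.0, 102.0], [622.0, 137.0]]
[[556.9703   86.33513]] [[ 0.90845346  0.41798583]
 [-0.41798583  0.90845346]]
t -109.21879221709423 80.16758955735567
-110 -7.6 8.5 139.1
-90 -7.7 8.3 139.1
-70 -7.9 8.2 139.1
-50 -8.0 8.2 139.1
-30 -8.1 7.9 139.1
-10 -8.2 7.9 139.1
10 -8.3 7.7 139.2
30 -19.3 18.5 139.0
50 -19.5 18.6 138.9
70 -19.5 18.5 138.9
tanktop 33652 med [540.5  83.3  85.3] z5,95 [83.3 88.4]
  rect c [541.8  78.4] size [197.9 138.8] ang 8.3 [[434.0, 133.0], [454.0, -4.0], [650.0, 24.0], [630.0, 161.0]]
rim 4109 med [539.9  82.4 125.3] z5,95 [124.  126.5]
  rect c [551.9  78.6] size [87.1 65.7] ang 0.2 [[508.0, 111.0], [508.0, 46.0], [596.0, 46.0], [595.0, 112.0]]
capbar 535 med [ 489.8 -188.8   63.8] z5,95 [60.1 64.9]
  rect c [ 488.9 -191.8] size [47.  14.3] ang 84.0 [[479.0, -214.0], [494.0, -216.0], [498.0, -169.0], [484.0, -168.0]]
capflange 1356 med [ 496.4 -186.    31.9] z5,95 [29.8 33.2]
  rect c [ 489.2 -191. ] size [58.8 59.1] ang 77.1 [[454.0, -213.0], [511.0, -226.0], [525.0, -169.0], [467.0, -156.0]]
screwcap 1815 med [ 641.7 -202.    45.9] z5,95 [42.4 47. ]
  rect c [ 642.6 -204.3] size [56.3 58.2] ang 89.5 [[613.0, -232.0], [671.0, -233.0], [672.0, -176.0], [614.0, -176.0]]
tray 1327 med [500.  402.   13.5] z5,95 [10.3 18.1]
  rect c [496.8 362. ] size [255.  174.1] ang 11.4 [[355.0, 422.0], [389.0, 252.0], [639.0, 302.0], [605.0, 472.0]]
trayfloor 4801 med [499.  355.5   4.1] z5,95 [1.7 7.4]
  rect c [488.6 376.6] size [313.5 345.2] ang 80.8 [[293.0, 249.0], [634.0, 194.0], [684.0, 504.0], [343.0, 559.0]]
```

View pics/neck.png

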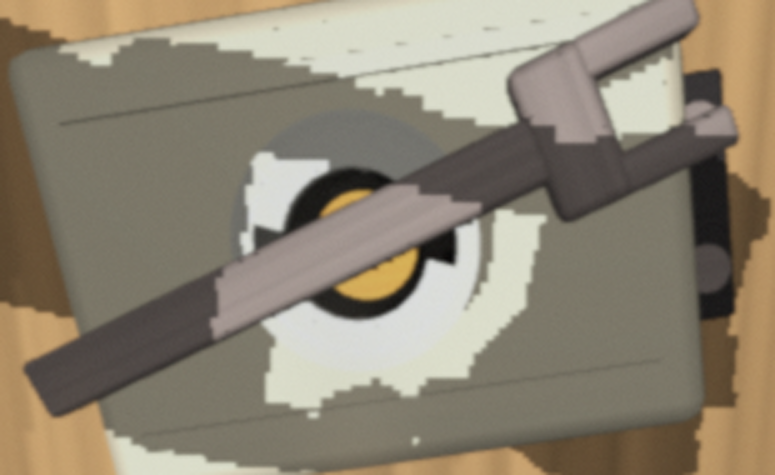

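View pics/tray.png

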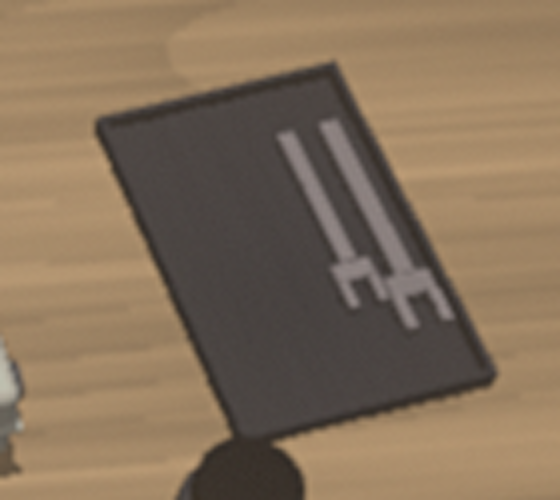

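Checks against the given sizes all hold:

| Item | Measured | Given |
|---|---|---|
| Tank top | 198×139 mm | 200×140 mm |
| Spanner | 189×38 mm, top at z = 139 mm | 190×38 mm, top at z = 139 mm |
| Cap bar | 47×14 mm, top at z ≈ 64 mm | 46×14 mm, 64 mm tall |
| Tray | 255×174 mm | 250×170 mm |

Positions and headings:
- **Neck:** (541.8, 78.5), slot heading 8.3°.
- **Spanner middle:** (543.8, 80.1), heading 24.4°.
- **Cap:** (489, -191), bar heading 84°.
- **tray_free:** about (503, 330), heading 11.4°.

I'm going for the spanner now.

Request:
drive_tool([
  [0, 0, 0, 42, -12, 20, 0],
  [0, 0, 0, 41.4, -12, 20, 0],
  [0, 0, 0.1636, 0, 0, 0, 0],
  [0, 0, 0.1636, 0, 0, 0, 0],
  [0, 0, 0.1636, 0, 0, 0, 0],
], force=100)

```text
clock: 0.78
eef_pos: [550.7, 83.6, 215.9]
tool_rot: [-2.698, -1.608, 0.001]
force: [0.4, -0.1, 0.2]
grip_width: 85.5
```

Request:
drive_tool([
  [0, 0, 0.1636, 0, 0, 0, 0],
  [0, 0, 0.1636, 0, 0, 0, 0],
  [0, 0, 0.1636, 0, 0, 0, 0],
  [0, 0, 0.1636, 0, 0, 0, 0],
  [0, 0, 0, 0, 0, 20, 0.3],
])

```text
clock: 1.4
eef_pos: [552.1, 83.3, 197.5]
tool_rot: [3.07, 0.661, 0.005]
force: [0.2, 0.4, 0.4]
grip_width: 69.6
```

```bash
python3 - <<'E'
from h import *
p,d,s=snap('wrist','wrist1');W=world('wrist',d,s);print(s['eef_pos'])
R=cv2.Rodrigues(s['tool_rot'])[0];T=(W-s['eef_pos'])@R
m=(abs(W[...,2]-139)<5)&(d>0)&(abs(T[...,0])<160)&(abs(T[...,1])<60)&(T[...,2]>30)
for lo in range(-120,160,20):
    k=m&(T[...,0]>lo)&(T[...,0]<lo+20)
    if k.sum()>20:print(lo,np.percentile(T[k][:,1],[1,99]).round(1),T[k][:,2].mean().round(1),W[k][:,2].mean().round(1))
print(T[m][:,0].min(),T[m][:,0].max())
E
```

```text
[552.08328675  83.30394746 197.51309991]
-100 [-8.5  7.3] 58.2 139.0
-80 [-8.4  7.1] 58.2 139.1
-60 [-8.2  6.9] 58.2 139.2
-40 [-8.6  7.3] 58.3 139.1
-20 [-8.3  7. ] 58.3 139.2
0 [-8.6  7.2] 58.4 139.1
20 [-9.6  8.4] 58.4 139.2
40 [-19.2  17.6] 58.6 139.0
60 [-19.6  17.9] 58.7 139.0
80 [-19.4  17.7] 58.8 139.0
-95.54008920612718 85.73512785418359
```

The spanner sits 0.7 mm off the jaw centre line, parallel, with its top 58.3 mm ahead. I go down 44 mm and close.

Request:
drive_tool([
  [0, 0, 0, 0, -0.7, 24, 0.4],
  [0, 0, 0, 0, 0, 20, 0.5],
  [0, 0, 0, 0, 0, 0, 1],
  [0, 0, 0, 0, 0, 0, 1],
  [0, 0, 0, 0, 0, 0, 1],
], force=100)

```text
clock: 2.08
eef_pos: [550.9, 84.0, 152.9]
tool_rot: [3.071, 0.664, 0.001]
force: [-0.4, -0.3, -2.2]
grip_width: 13.0
```

Request:
drive_tool([
  [0, 0, 0, 0, 0, 0, 1],
  [0, 0, 0, 0, 0, 0, 1],
  [0, 0, 0, 0, 0, -10, 1],
  [0, 0, 0, 0, 0, -20, 1],
])

```text
clock: 2.58
eef_pos: [549.9, 84.0, 182.0]
tool_rot: [-3.07, -0.663, 0.004]
force: [-0.3, 0.3, -2.3]
grip_width: 12.9
```

Held: the load is 2.3 N (about 0.25 kg) and the opening is 13 mm. I carry it to the tray.

Request:
drive_tool([
  [0, 0, 0, 0, 0, -25, 1],
  [0, 0, 0, 5, -18, -15, 1],
  [0, 0, 0, 10, -37, 0, 1],
  [0, 0, 0, 12, -44, 0, 1],
  [0, 0, 0, 13, -47, 0, 1],
])

```text
clock: 3.2
eef_pos: [525.9, 235.8, 222.4]
tool_rot: [-3.07, -0.663, 0.0]
force: [0.7, 0.7, -1.8]
grip_width: 13.0
```

Request:
drive_tool([
  [0, 0, 0, 13, -47, 0, 1],
  [0, 0, 0, 8, -31, 0, 1],
  [0, 0, 0, 5.3, -18, 0, 1],
  [0, 0, 0.1135, 0, 0, 0, 1],
  [0, 0, 0.1135, 0, 0, 0, 1],
])

```text
clock: 3.82
eef_pos: [510.8, 332.2, 222.1]
tool_rot: [3.126, 0.306, -0.001]
force: [-0.0, 0.0, -1.5]
grip_width: 13.1
```

Request:
drive_tool([
  [0, 0, 0, 0, 0, 0, 1],
  [0, 0, 0, 0, 0, 0, 1],
])

```text
clock: 4.08
eef_pos: [511.2, 331.7, 222.3]
tool_rot: [3.126, 0.314, -0.0]
force: [-0.0, 0.6, -1.2]
grip_width: 13.0
```

```bash
python3 - <<'E'
from h import *
p,d,s=snap('wrist','wrist2');W=world('wrist',d,s);print(s['eef_pos'],s['tool_rot'],s['force'])
R=cv2.Rodrigues(s['tool_rot'])[0];T=(W-s['eef_pos'])@R
m=(d>0)&(abs(T[...,0])<160)&(abs(T[...,1])<30)&(T[...,2]>0)&(T[...,2]<50)&(T[...,0]>25)
for lo in range(20,160,20):
    k=m&(T[...,0]>lo)&(T[...,0]<lo+20)
    if k.sum()>20:print(lo,np.percentile(T[k][:,1],[1,99]).round(1),np.percentile(T[k][:,2],[5,50,95]).round(1))
for nm,lo,hi in(('wall',11,18),('smallspan',12.5,18)):
    pass
# small spanners & tray walls in the cloud
k=(d>0)&(W[...,2]>8)&(W[...,2]<25)&(abs(W[...,0]-497)<160)&(abs(W[...,1]-362)<130)
q=W[k];r=cv2.minAreaRect(q[:,:2].astype(np.float32));print(r,k.sum())
E
```

```text
[511.15693238 331.69615304 222.25155854] [ 3.12581426e+00  3.13725409e-01 -3.16415910e-04] [-0.02954998  0.56796654 -1.19028309]
20 [-8.3  7.3] [12.6 13.6 14.8]
40 [-18.9  17.8] [12.6 13.7 15.1]
60 [-19.2  18.2] [12.6 13.8 19.4]
80 [-19.2  18.1] [12.6 13.9 16.2]
((494.52789306640625, 364.9149169921875), (250.72982788085938, 170.56825256347656), 10.910181999206543) 10246
```

View pics/wrist2.png

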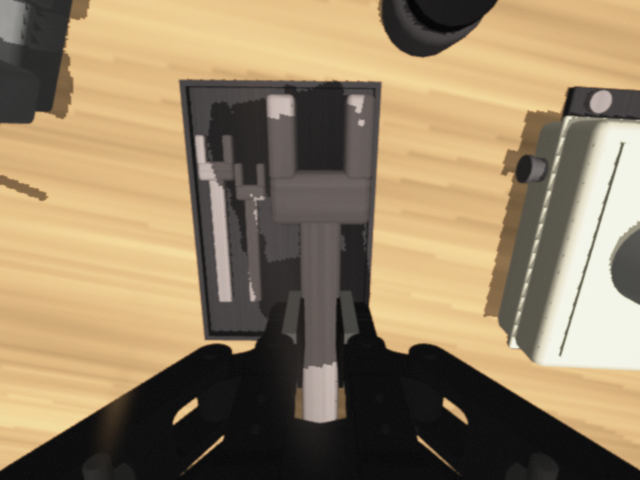

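The wrist view shows the spanner level in the jaws, its fork pointing the same way as the small ones and over the free half (tray (180–380, 80–340)). The tray re-measures as 250.7×170.6 mm, heading 10.9°, within 3 mm of the first fix. I lower it 189 mm.

Request:
drive_tool([
  [0, 0, 0, 0, -2, 30, 1],
  [0, 0, 0, 0, 0, 50, 1],
  [0, 0, 0, 0, 0, 50, 1],
  [0, 0, 0, 0, 0, 35, 1],
  [0, 0, 0, 0, 0, 15, 1],
])

```text
clock: 4.75
eef_pos: [509.3, 333.1, 39.8]
tool_rot: [3.125, 0.312, -0.006]
force: [0.7, -0.6, -1.9]
grip_width: 13.1
```

Request:
drive_tool([
  [0, 0, 0, 0, 0, 4, 1],
  [0, 0, 0, 0, 0, 3, 1],
  [0, 0, 0, 0, 0, 2, 1],
  [0, 0, 0, 0, 0, 0, 1],
])

```text
clock: 5.25
eef_pos: [511.3, 334.0, 34.1]
tool_rot: [-3.126, -0.311, -0.002]
force: [-0.5, 0.2, -1.4]
grip_width: 12.7
```

Request:
drive_tool([
  [0, 0, 0, 0, 0, 1, 1],
  [0, 0, 0, 0, 0, 0, 1],
])

```text
clock: 5.5
eef_pos: [511.2, 333.9, 32.9]
tool_rot: [-3.126, -0.311, -0.001]
force: [-0.5, -0.5, 1.2]
grip_width: 12.4
```

Touching now: the force changed sign to about +3 N net. I open partway and retreat.

Request:
drive_tool([
  [0, 0, 0, 0, 0, 0, 0.55],
  [0, 0, 0, 0, 0, 0, 0.5],
  [0, 0, 0, 0, 0, 0, 0.5],
  [0, 0, 0, 0, 0, -20, 0.5],
  [0, 0, 0, 0, 0, -50, 0.4],
])

```text
clock: 6.12
eef_pos: [509.0, 333.0, 101.6]
tool_rot: [3.125, 0.311, -0.008]
force: [1.5, 1.5, 0.4]
grip_width: 51.1
```

Request:
drive_tool([
  [0, 0, 0, 0, 0, -60, 0.3],
  [0, 0, 0, 0, 0, -55, 0.0],
  [0, 0, 0, 0, 0, 0, 0],
  [0, 0, 0, 0, 0, 0, 0],
])

```text
clock: 6.62
eef_pos: [510.7, 333.8, 218.1]
tool_rot: [-3.126, -0.311, -0.001]
force: [0.7, -0.9, 0.0]
grip_width: 85.1
```

```bash
python3 - <<'E'
from h import *
p,d,s=snap('wrist','wrist3');W=world('wrist',d,s);print(s['eef_pos'],s['tool_rot'],s['force'])
R=cv2.Rodrigues(s['tool_rot'])[0]
k=(d>0)&(W[...,2]>16)&(W[...,2]<30)&(abs(W[...,0]-500)<130)&(abs(W[...,1]-333)<45)
q=W[k];r=cv2.minAreaRect(q[:,:2].astype(np.float32));print(r,k.sum(),np.percentile(q[:,2],[5,50,95]),cv2.boxPoints(r))
E
```

```text
[510.69990157 333.75427509 218.07009435] [-3.12584395e+00 -3.11486890e-01 -1.35456168e-03] [ 0.70888062 -0.88583181  0.01263182]
((500.1907958984375, 331.501953125), (259.19769287109375, 76.2592544555664), 0.7999930381774902) 4279 [17.50754185 19.13022401 20.38694856] [[370.0722  367.8184 ]
 [371.13696 291.56656]
 [630.3094  295.18552]
 [629.2446  371.43735]]
```

The spanner's top reads z = 19.1 mm, which is flat on the tray floor (5 + 14 mm). Its middle, from the release pose, is about (503, 332). I move on to the cap.

Request:
drive_tool([
  [0, 0, 0, -6, 25, 0, 0],
  [0, 0, 0, -11, 45, 0, 0],
  [0, 0, 0, -13.5, 55, 0, 0],
  [0, 0, 0, -13.5, 55, 0, 0],
  [0, 0, 0, -13.5, 55, 0, 0],
])

```text
clock: 7.3
eef_pos: [499.4, 90.4, 215.6]
tool_rot: [-3.126, -0.312, 0.005]
force: [1.0, -0.5, -0.0]
grip_width: 85.3
```

Request:
drive_tool([
  [0, 0, 0, -13.5, 55, 0, 0],
  [0, 0, 0, -13.5, 55, 0, 0],
  [0, 0, 0, -13.5, 55, 0, 0],
  [0, 0, 0, -13.5, 55, 0, 0],
  [0, 0, 0, -13.5, 55, 0, 0],
])

```text
clock: 7.92
eef_pos: [487.6, -192.1, 215.6]
tool_rot: [-3.124, -0.311, 0.004]
force: [0.3, 0.1, -0.5]
grip_width: 85.2
```

Request:
drive_tool([
  [0, 0, -0.181, 0, 0, 0, 0],
  [0, 0, -0.181, 0, 0, 0, 0],
  [0, 0, -0.181, 0, 0, 0, 0],
  [0, 0, -0.181, 0, 0, 0, 0],
  [0, 0, -0.181, 0, 0, 0, 0],
])

```text
clock: 8.55
eef_pos: [487.9, -190.2, 215.4]
tool_rot: [-2.667, -1.653, 0.002]
force: [0.2, -0.4, -0.2]
grip_width: 85.4
```

Request:
drive_tool([
  [0, 0, -0.181, 0, 0, 30, 0],
  [0, 0, -0.181, 0, 0, 20, 0],
  [0, 0, 0, 0, 0, 0, 0],
  [0, 0, 0, 0, 0, 0, 0],
])

```text
clock: 9.05
eef_pos: [488.8, -190.9, 167.4]
tool_rot: [-2.338, -2.098, 0.0]
force: [-0.1, 0.9, -0.2]
grip_width: 85.7
```

```bash
cat > cap.py <<'E'
from h import *
import sys
p,d,s=snap('wrist',sys.argv[1]);W=world('wrist',d,s);print(s['clock'],s['eef_pos'],s['tool_rot'],s['force'])
R=cv2.Rodrigues(s['tool_rot'])[0];T=(W-s['eef_pos'])@R
for n,lo,hi in(('bar',59,70),('flange',27,36)):
    k=(d>0)&(W[...,2]>lo)&(W[...,2]<hi)&(np.hypot(W[...,0]-489,W[...,1]+191.5)<50)
    for f,Q in(('W',W),('T',T)):
        r=cv2.minAreaRect(Q[k][:,:2].astype(np.float32));print(n,f,np.round(r[0],1),np.round(r[1],1),round(r[2],1),np.percentile(Q[k][:,2],[5,50,95]).round(1))
E
python3 cap.py wrist4
```

```text
9.05 [ 488.8151302  -190.85268666  167.39158687] [-2.33796495e+00 -2.09784993e+00  1.33452232e-04] [-0.09107947  0.9410588  -0.15002995]
bar W [ 488.9 -191.9] [46.1 13.6] 84.4 [62.5 64.1 65.2]
bar T [-1.1  0.3] [13.6 46.1] 89.4 [102.2 103.3 104.8]
flange W [ 489.3 -191.3] [58.4 59.6] 84.0 [31.1 32.2 33.4]
flange T [-0.4  0.6] [59.6 58.4] 89.8 [134.  135.2 136.3]
```

View pics/wrist4.png

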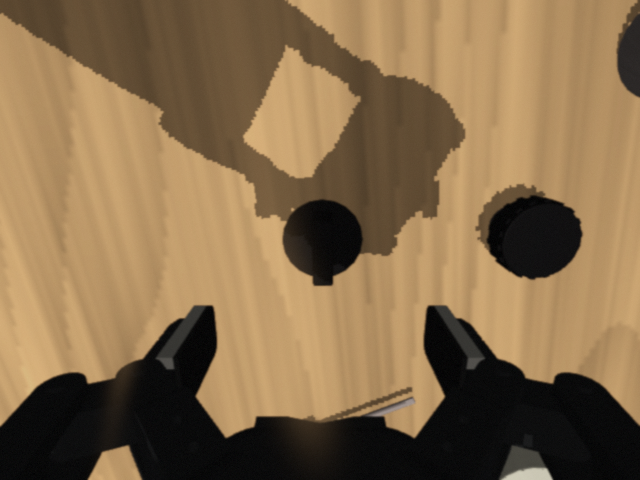

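The bar is at (322,255) between the open jaws, 1 mm off centre and 0.6° out of line. The screw cap at (540,237) and the screwdriver at (390,400) are clear. I go down 105 mm and grip.

Request:
drive_tool([
  [0, 0, 0, -0.8, 0.4, 40, 0],
  [0, 0, 0, 0, 0, 40, 0],
  [0, 0, 0, 0, 0, 20, 0.3],
  [0, 0, 0, 0, 0, 5, 0.5],
  [0, 0, 0, 0, 0, 0, 1],
], force=110)

```text
clock: 9.72
eef_pos: [489.9, -192.2, 63.3]
tool_rot: [2.335, 2.1, 0.001]
force: [-0.5, -0.8, 0.1]
grip_width: 32.2
```

Request:
drive_tool([
  [0, 0, 0, 0, 0, 0, 1],
  [0, 0, 0, 0, 0, 0, 1],
  [0, 0, 0, 0, 0, 0, 1],
  [0, 0, 0, 0, 0, 0, 1],
])

```text
clock: 10.22
eef_pos: [490.4, -192.5, 64.1]
tool_rot: [2.333, 2.099, 0.001]
force: [-0.3, 0.5, 6.4]
grip_width: 12.2
```

Gripped: the opening is 12.2 mm, the same 2–3 mm offset below nominal as on the spanner. I lift and stop short of the neck to re-measure it with the spanner gone.

Request:
drive_tool([
  [0, 0, 0, 0, 0, -10, 1],
  [0, 0, 0, 0, 0, -40, 1],
  [0, 0, 0, 0, 0, -60, 1],
  [0, 0, 0, 0, 0, -50, 1],
  [0, 0, 0, 0, 0, -10, 1],
])

```text
clock: 10.85
eef_pos: [490.9, -192.8, 237.1]
tool_rot: [2.329, 2.096, 0.003]
force: [-0.1, 0.2, -0.6]
grip_width: 11.9
```

Request:
drive_tool([
  [0, 0, 0, 20, 3, 0, 1],
  [0, 0, 0, 45, 5, 0, 1],
  [0, 0, 0, 45, 5, 0, 1],
  [0, 0, 0, 45, 5, 0, 1],
  [0, 0, 0, 20, 5, 0, 1],
])

```text
clock: 11.48
eef_pos: [528.9, -16.3, 229.4]
tool_rot: [-2.328, -2.101, 0.004]
force: [0.2, 0.6, -1.9]
grip_width: 11.7
```

Request:
drive_tool([
  [0, 0, 0, 0, 0, 0, 1],
  [0, 0, 0, 0, 0, 0, 1],
  [0, 0, 0, 0, 0, 0, 1],
])

```text
clock: 11.85
eef_pos: [529.9, -20.7, 231.6]
tool_rot: [-2.336, -2.1, 0.001]
force: [-0.3, -0.5, -1.0]
grip_width: 11.9
```

```bash
cat > neck.py <<'E'
from h import *
import sys
p,d,s=snap('wrist',sys.argv[1]);W=world('wrist',d,s);print(s['clock'],s['eef_pos'],s['tool_rot'],s['force'],s['grip_width'])
R=cv2.Rodrigues(s['tool_rot'])[0];T=(W-s['eef_pos'])@R
k=(d>0)&(abs(W[...,2]-125)<5)&(np.hypot(W[...,0]-542,W[...,1]-78.5)<50)
q=W[k];print('rim n',k.sum(),np.percentile(q[:,2],[5,50,95]).round(1))
r=cv2.minEnclosingCircle(q[:,:2].astype(np.float32));print('outer',np.round(r[0],1),round(r[1],1))
# ortho map of rim, find hole contour
c=np.array(r[0]);sc=4;M=np.zeros((400,400),np.uint8)
ij=np.round((q[:,:2]-c)*sc+200).astype(int);ij=ij[(ij>=0).all(1)&(ij<400).all(1)];M[ij[:,1],ij[:,0]]=255
M=cv2.morphologyEx(M,cv2.MORPH_CLOSE,cv2.getStructuringElement(cv2.MORPH_ELLIPSE,(13,13)))
fill=np.zeros_like(M);cs,_=cv2.findContours(M,cv2.RETR_CCOMP,cv2.CHAIN_APPROX_NONE)
o=max(cs,key=cv2.contourArea);(x,y),rr=cv2.minEnclosingCircle(o);print('outer2',c+(np.array([x,y])-200)/sc,rr/sc)
cv2.drawContours(fill,[o],-1,255,-1);hole=cv2.bitwise_and(fill,255-M)
yy,xx=np.nonzero(hole);P=(np.c_[xx,yy]-200)/sc;print('hole c',(c+P.mean(0)).round(1),'area',len(P)/sc**2)
rad=np.hypot(*(P-P.mean(0)).T);e=P[(rad>22)]-P.mean(0)
a=np.arctan2(e[:,1],e[:,0]);print('slot ang',np.degrees(np.angle(np.mean(np.exp(2j*a)))/2).round(1),len(e),'max r',rad.max().round(1))
k=(d>0)&(abs(W[...,2]-85)<4)&(np.hypot(W[...,0]-542,W[...,1]-78.5)<130)
r=cv2.minAreaRect(W[k][:,:2].astype(np.float32));print('tank',r)
# held cap flange
k=(d>0)&(np.abs(T[...,2]-31)<8)&(np.hypot(T[...,0],T[...,1])<45)&(np.abs(T[...,1])<32)
print('flange T',k.sum(),np.percentile(T[k],[1,50,99],axis=0).round(1).tolist())
cv2.imwrite('pics/M.png',M)
E
python3 neck.py wrist5
```

```text
11.85 [529.93063121 -20.66161239 231.64351832] [-2.33564077e+00 -2.09958895e+00  1.19801548e-03] [-0.26225569 -0.48138165 -1.04032179] 11.871629732040004
rim n 6695 [123.9 125.3 126.5]
outer [541.3  78.4] 33.2
outer2 [541.22081375  78.34096527] 33.21467208862305
hole c [541.2  78. ] area 1407.375
slot ang 8.3 2534 max r 27.0
tank ((541.1610107421875, 78.15048217773438), (197.0015106201172, 137.17942810058594), 8.188663482666016)
flange T 5380 [[-10.1, -29.5, 25.3], [14.1, -1.3, 31.9], [29.5, 27.2, 36.0]]
```

View pics/wrist5.png

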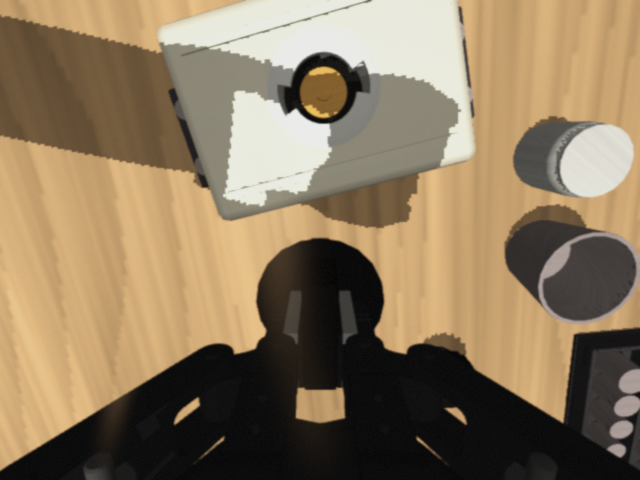

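The neck is clear, with its hole at (322,88). It measures (541.2, 78.2), slots at 8.3°, rim z = 125.3 mm, outer radius 33.2 mm. The cap hangs square in the jaws. I fit its flange circle in the tool frame to remove the camera offset.

```bash
python3 - <<'E'
from h import *
from scipy.optimize import least_squares
z=np.load('pics/wrist.npz');d=z['d'];s=dict(eef_pos=z['pos'],tool_rot=z['rot']);W=world('wrist',d,s)
R=cv2.Rodrigues(z['rot'])[0];T=(W-z['pos'])@R
k=(d>0)&(np.abs(T[...,2]-31)<6)&(np.hypot(T[...,0],T[...,1])<40)&(T[...,0]>2)
q=T[k];a=np.arctan2(q[:,1],q[:,0]);r=np.hypot(q[:,0],q[:,1]);E=[]
for b in np.radians(np.arange(-80,80,4)):
    m=(a>=b)&(a<b+.07)
    if m.sum()>8:
        i=np.argsort(r[m])[-4:];E.append(q[m][i].mean(0))
E=np.array(E);f=least_squares(lambda c:np.hypot(E[:,0]-c[0],E[:,1]-c[1])-c[2],[0,0,30],loss='soft_l1');print(f.x,np.abs(f.fun).max(),len(E))
# flange plane tilt (far from bar/fingers)
k2=k&(np.abs(T[...,1])<26)&(T[...,0]>25.5)|k&(T[...,0]>5)&(np.abs(T[...,1])>15)&(np.hypot(T[...,0],T[...,1])<27)
q=T[k2];A=np.c_[q[:,:2],np.ones(len(q))];
for _ in range(4):
    c=np.linalg.lstsq(A,q[:,2],rcond=None)[0];e=np.abs(A@c-q[:,2])<1.5;A,q=A[e],q[e]
print('plane',c,len(q))
E
```

```text
[ 0.6485061  -1.17610415 29.33962507] 0.34103294311375976 40
plane [8.09148021e-03 1.70914691e-03 3.17967881e+01] 1596
```

The flange fit gives a centre of (0.6, -1.2) in the tool frame, and the plane is level. A bar held in parallel jaws must sit at y = 0, so the camera is about 1.2 mm off in tool y. I turn to the insertion heading here and measure the neck again from that side to solve the remaining offset.

Request:
drive_tool([
  [0, 0, -0.182, 0, 0, 0, 1],
  [0, 0, -0.182, 0, 0, 0, 1],
  [0, 0, -0.182, 0, 0, 0, 1],
  [0, 0, -0.182, 0, 0, 0, 1],
  [0, 0, -0.182, 0, 0, 0, 1],
])

```text
clock: 12.52
eef_pos: [530.3, -20.8, 232.3]
tool_rot: [-1.167, -2.917, 0.0]
force: [-0.4, -0.2, -1.0]
grip_width: 11.9
```

Request:
drive_tool([
  [0, 0, -0.182, 0, 0, 0, 1],
  [0, 0, -0.182, 0, 0, 0, 1],
  [0, 0, -0.182, 0, 0, 0, 1],
  [0, 0, -0.182, 0, 0, 0, 1],
  [0, 0, -0.182, 0, 0, 0, 1],
])

```text
clock: 13.15
eef_pos: [530.3, -20.8, 232.3]
tool_rot: [0.233, -3.133, 0.0]
force: [0.0, 0.3, -1.8]
grip_width: 11.9
```

Request:
drive_tool([
  [0, 0, 0, 0, 0, 0, 1],
  [0, 0, 0, 0, 0, 0, 1],
  [0, 0, 0, 0, 0, 0, 1],
])

```text
clock: 13.52
eef_pos: [530.4, -20.3, 232.3]
tool_rot: [-0.223, 3.134, -0.0]
force: [-0.5, 0.1, -2.2]
grip_width: 12.0
```

```bash
python3 neck.py wrist6; python3 -c "
from h import *
s=env.sense();R=cv2.Rodrigues(s['tool_rot'])[0];print(np.degrees(np.arctan2(R[1,0],R[0,0])),R[:,2],s['joint_positions'].round(2))"
```

```text
13.525 [530.39210722 -20.25635036 232.30430738] [-2.23030174e-01  3.13366230e+00 -5.09046904e-05] [-0.49324366  0.13290504 -2.1785676 ] 12.019780750989788
rim n 4604 [121.8 125.3 126.4]
outer [541.5  78.1] 33.8
outer2 [541.52991104  77.98603058] 33.83402633666992
hole c [541.1  77.5] area 1384.9375
slot ang 8.7 2349 max r 26.9
tank ((540.7112426757812, 77.29308319091797), (196.6528778076172, 137.4774932861328), 8.198433876037598)
flange T 5393 [[-9.2, -28.1, 25.1], [14.8, 0.1, 31.9], [30.1, 28.6, 36.0]]
-171.82950525276976 [ 2.55711625e-06 -2.35130131e-05 -1.00000000e+00] [-0.27  0.06  1.75 -0.    1.33 -1.98]
```

```bash
cat > fl.py <<'E'
from h import *
from scipy.optimize import least_squares
import sys
if len(sys.argv)>1: snap('wrist',sys.argv[1])
z=np.load('pics/wrist.npz');d=z['d'];s=dict(eef_pos=z['pos'],tool_rot=z['rot']);W=world('wrist',d,s)
R=cv2.Rodrigues(z['rot'])[0];T=(W-z['pos'])@R
k=(d>0)&(np.abs(T[...,2]-31)<6)&(np.hypot(T[...,0],T[...,1])<40)&(T[...,0]>2)
q=T[k];a=np.arctan2(q[:,1],q[:,0]);r=np.hypot(q[:,0],q[:,1]);E=[]
for b in np.radians(np.arange(-80,80,4)):
    m=(a>=b)&(a<b+.07)
    if m.sum()>8:
        i=np.argsort(r[m])[-4:];E.append(q[m][i].mean(0))
E=np.array(E);f=least_squares(lambda c:np.hypot(E[:,0]-c[0],E[:,1]-c[1])-29.6,[0,0],loss='soft_l1');print('flange c',f.x,np.abs(f.fun).max(),len(E))
# bar top: nearest surface between pads
k=(d>0)&(T[...,2]>-8)&(T[...,2]<8)&(np.abs(T[...,1])<12)&(T[...,0]>12)&(T[...,0]<35)
if k.sum(): print('bar end T',k.sum(),np.percentile(T[k],[2,50,98],axis=0).round(1).tolist())
print(z['pos'],f.x[0]*R[:2,0]+f.x[1]*R[:2,1]+z['pos'][:2])
E
python3 fl.py wrist7
python3 - <<'E'
import cv2;im=cv2.imread('pics/wrist7.png');cv2.imwrite('pics/c7.png',cv2.resize(im[200:420,180:520],None,fx=2.2,fy=2.2))
E
```

```text
flange c [0.97008289 0.24367901] 0.4427532466826527 40
bar end T 1600 [[12.0, -10.1, -6.3], [18.4, 0.1, 0.2], [23.9, 10.1, 7.1]]
[530.39750912 -20.18429233 232.2982819 ] [529.40264154 -20.08095419]
```

View pics/c7.png

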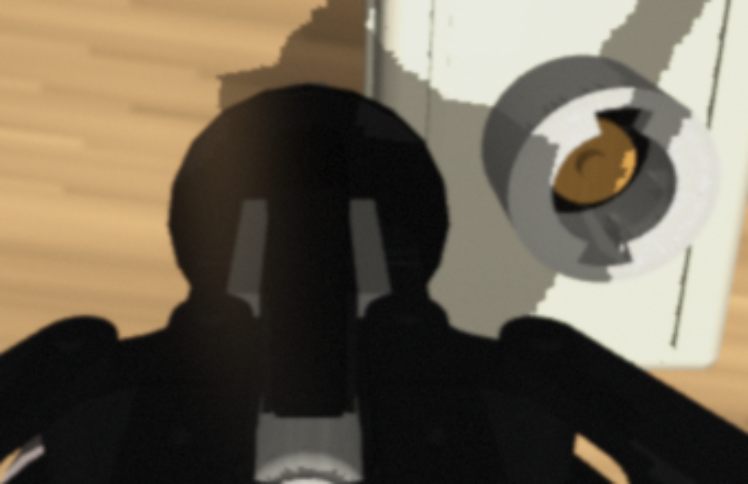

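The cap fits at (529.4, -20.1), the neck at (541.3, 77.9) in the same view, so I move (-25.6, 95.3) in tool axes and then descend watching force.

Request:
drive_tool([
  [0, 0, 0, -5, 20, 0, 1],
  [0, 0, 0, -10, 37, 0, 1],
  [0, 0, 0, -7, 26, 0, 1],
  [0, 0, 0, -3.6, 12.3, 0, 1],
  [0, 0, 0, 0, 0, 0, 1],
])

```text
clock: 14.25
eef_pos: [542.1, 78.1, 232.2]
tool_rot: [0.227, -3.133, 0.001]
force: [-0.5, -1.0, -1.7]
grip_width: 12.1
```

Request:
drive_tool([
  [0, 0, 0, 0, 0, 20, 1],
  [0, 0, 0, 0, 0, 15, 1],
  [0, 0, 0, 0, 0, 5, 1],
  [0, 0, 0, 0, 0, 0, 1],
  [0, 0, 0, 0, 0, 0, 1],
])

```text
clock: 14.88
eef_pos: [542.6, 77.7, 193.0]
tool_rot: [-0.226, 3.132, -0.0]
force: [-0.4, 0.3, -0.6]
grip_width: 12.0
```

```bash
python3 fl.py wrist8; python3 - <<'E'
from h import *
s=env.sense();print(s['eef_pos'],s['force'],s['wrist_torque'])
p,d=env.snapshot('side');P=world('side',d,s)
v,u=np.mgrid[0:480,0:640]
# crop around neck
c=env.camera_params('side');q,_=cv2.projectPoints(np.array([[541.,78,135]]),np.array(c['rvec']),np.array(c['tvec']),np.array(c['K']),None)
x,y=q.ravel().astype(int);print(x,y)
cv2.imwrite('pics/side8.png',cv2.resize(p[max(0,y-70):y+70,max(0,x-90):x+90,::-1],None,fx=4,fy=4,interpolation=cv2.INTER_CUBIC))
E
```

```text
flange c [0.98232778 0.23825516] 0.3784606001643631 40
bar end T 1617 [[12.0, -10.4, -6.0], [18.4, 0.1, 0.1], [23.9, 10.0, 7.3]]
[542.55252755  77.70141648 193.04165533] [541.54619649  77.79644024]
[542.57550813  77.79518469 193.09088385] [-0.34765574 -0.6953702  -0.64360604] [ 0.02285348  0.01215146 -0.01425102]
274 209
```

View pics/side8.png

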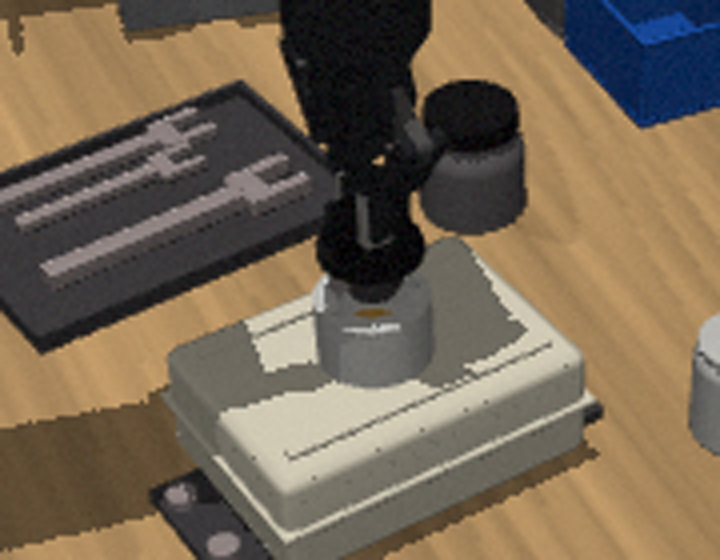

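The side view (crop centre (360,280)) shows the cap upright over the neck mouth, and the spanner flat in the tray, parallel with its jaw the same way. The cap measures (541.5, 77.8) against the neck at (541.3, 77.9). I insert in small steps.

Request:
drive_tool([
  [0, 0, 0, 0, 0, 6, 1],
  [0, 0, 0, 0, 0, 4, 1],
  [0, 0, 0, 0, 0, 4, 1],
  [0, 0, 0, 0, 0, 0, 1],
], force=120)

```text
clock: 15.48
eef_pos: [541.7, 77.9, 177.7]
tool_rot: [0.226, -3.132, -0.0]
force: [-0.4, -0.0, -1.4]
grip_width: 11.8
```

Request:
drive_tool([
  [0, 0, 0, 0, 0, 4, 1],
  [0, 0, 0, 0, 0, 3, 1],
  [0, 0, 0, 0, 0, 0, 1],
])

```text
clock: 15.85
eef_pos: [542.3, 77.9, 171.9]
tool_rot: [-0.226, 3.133, -0.0]
force: [-1.7, 0.3, 4.0]
grip_width: 11.9
```

The nose reached the plunger (about 5 N) with no hard stop, so the lugs are in the slots. I press on.

Request:
drive_tool([
  [0, 0, 0, 0, 0, 3, 1],
  [0, 0, 0, 0, 0, 3, 1],
  [0, 0, 0, 0, 0, 2, 1],
  [0, 0, 0, 0, 0, 0, 1],
  [0, 0, 0, 0, 0, 0, 1],
])

```text
clock: 16.48
eef_pos: [542.4, 77.9, 164.7]
tool_rot: [-0.226, 3.133, -0.0]
force: [-3.5, 0.3, 9.2]
grip_width: 11.9
```

Request:
drive_tool([
  [0, 0, 0, 0, 0, 1.5, 1],
  [0, 0, 0, 0, 0, 0, 1],
])

```text
clock: 16.73
eef_pos: [542.5, 77.9, 163.4]
tool_rot: [-0.226, 3.133, -0.0]
force: [-4.5, 0.5, 9.9]
grip_width: 11.6
```

Request:
drive_tool([
  [0, 0, 0, 0.8, 0, 1, 1],
  [0, 0, 0, 0, 0, 0, 1],
  [0, 0, 0, 0, 0, 1, 1],
  [0, 0, 0, 0, 0, 0, 1],
])

```text
clock: 17.23
eef_pos: [542.4, 77.8, 163.2]
tool_rot: [-0.226, 3.131, -0.001]
force: [-7.3, -0.7, 18.6]
grip_width: 11.8
```

The flange is on the rim (z settled at 163.2 mm, force rose to 18.6 N). I turn clockwise, which is positive about tool z.

Request:
drive_tool([
  [0, 0, 0.1, 0, 0, 0, 1],
  [0, 0, 0.15, 0, 0, 0, 1],
  [0, 0, 0.15, 0, 0, 0, 1],
  [0, 0, 0.15, 0, 0, 0, 1],
  [0, 0, 0, 0, 0, 0, 1],
])

```text
clock: 17.85
eef_pos: [543.6, 77.3, 163.2]
tool_rot: [0.634, 3.071, 0.0]
force: [-1.3, -1.2, 14.1]
grip_width: 11.8
```

```bash
python3 -c "
from h import *
s=env.sense();print({k:np.round(s[k],2) for k in('eef_pos','tool_rot','force','wrist_torque','joint_positions','grip_width')})"
```

```text
{'eef_pos': array([543.65,  77.26, 163.19]), 'tool_rot': array([0.63, 3.07, 0.  ]), 'force': array([-1.27, -1.18, 14.13]), 'wrist_torque': array([-0.21,  0.49, -0.06]), 'joint_positions': array([-0.08,  0.18,  1.77, -0.  ,  1.19, -1.24]), 'grip_width': np.float64(11.83)}
```

Request:
drive_tool([
  [0, 0, 0.15, 0, 0, 0, 1],
  [0, 0, 0.15, 0, 0, 0, 1],
  [0, 0, 0.15, 0, 0, 0, 1],
  [0, 0, 0.15, 0, 0, 0, 1],
  [0, 0, 0.15, 0, 0, 0, 1],
])

```text
clock: 18.48
eef_pos: [543.8, 77.0, 163.2]
tool_rot: [1.719, 2.622, 0.003]
force: [-1.9, -1.1, 13.5]
grip_width: 12.0
```

Request:
drive_tool([
  [0, 0, 0.1, 0, 0, 0, 1],
  [0, 0, 0.06, 0, 0, 0, 1],
  [0, 0, 0, 0, 0, 0, 1],
  [0, 0, 0, 0, 0, 0, 1],
])

```text
clock: 18.98
eef_pos: [543.6, 77.1, 163.2]
tool_rot: [1.917, 2.481, 0.004]
force: [-2.4, -1.9, 15.3]
grip_width: 11.3
```

```bash
python3 fl.py wrist9; python3 -c "
from h import *
s=env.sense();print({k:np.round(s[k],2) for k in('eef_pos','tool_rot','force','wrist_torque','joint_positions','grip_width')})
R=cv2.Rodrigues(s['tool_rot'])[0];print(np.degrees(np.arctan2(R[1,0],R[0,0])))"
```

```text
flange c [ 3.1853587  -2.50349855] 1.665286752775252 40
bar end T 1408 [[12.1, -7.7, -1.6], [19.1, -1.1, 0.2], [23.6, 5.9, 7.3]]
[543.56415004  77.05932616 163.21455603] [540.33793782  79.50984261]
{'eef_pos': array([543.56,  77.11, 163.22]), 'tool_rot': array([1.92, 2.48, 0.  ]), 'force': array([-2.12, -2.16, 14.91]), 'wrist_torque': array([-0.4 ,  0.57,  0.16]), 'joint_positions': array([-0.08,  0.18,  1.77, -0.  ,  1.19, -0.33]), 'grip_width': np.float64(11.88)}
104.61951267386242
```

```bash
python3 - <<'E'
import cv2,numpy as np
im=cv2.imread('pics/wrist9.png');im=np.clip(im.astype(float)*1.8,0,255).astype(np.uint8)
cv2.imwrite('pics/c9.png',cv2.resize(im[200:430,180:480],None,fx=2.5,fy=2.5))
E
```

```text
(no output)
```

View pics/c9.png

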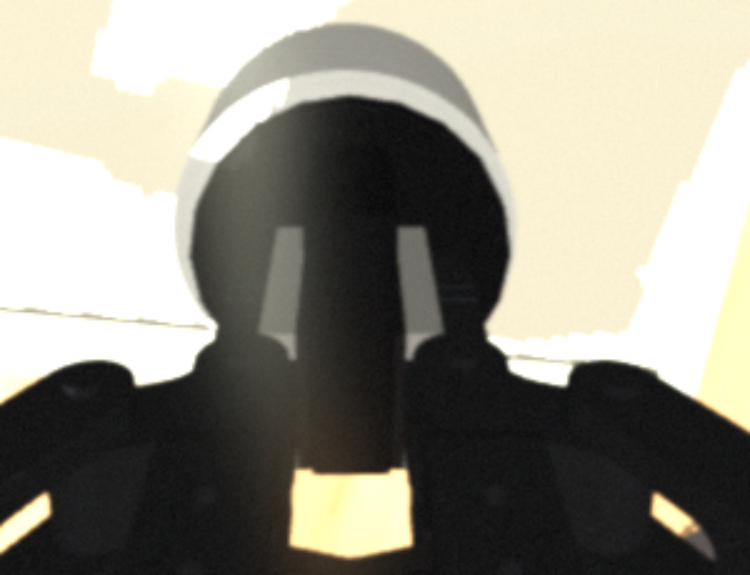

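The picture shows the flange on the rim all round, near-even rim margins left and right (about 0.5 mm lateral offset), and the bar still square in the pads after turning with the jaws. I add the last bit of turn to the stop and a little press.

Request:
drive_tool([
  [0, 0, 0.04, 0, 0, 0.5, 1],
  [0, 0, 0.03, 0, 0, 0.5, 1],
  [0, 0, 0, 0, 0, 0, 1],
  [0, 0, 0, 0, 0, 0, 1],
  [0, 0, 0, 0, 0, 0, 1],
])

```text
clock: 19.65
eef_pos: [542.7, 77.1, 163.1]
tool_rot: [2.002, 2.416, 0.001]
force: [-9.0, -1.9, 23.4]
grip_width: 12.2
```

```bash
python3 - <<'E'
from h import *
from scipy.optimize import least_squares
p,d,s=snap('wrist','wrist10');W=world('wrist',d,s)
print({k:np.round(s[k],2) for k in('clock','eef_pos','force','wrist_torque','grip_width')})
R=cv2.Rodrigues(s['tool_rot'])[0];print('heading',np.degrees(np.arctan2(R[1,0],R[0,0])));T=(W-s['eef_pos'])@R
dark=p.max(2)<45
k=(d>0)&dark&(np.abs(W[...,2]-131)<4)&(T[...,0]>5)&(np.hypot(T[...,0],T[...,1])<40)
q=W[k];c=T[k];a=np.arctan2(c[:,1],c[:,0]);r=np.hypot(c[:,0],c[:,1]);E=[]
for b in np.radians(np.arange(-60,60,4)):
    m=(a>=b)&(a<b+.07)
    if m.sum()>8:E.append(q[m][np.argsort(r[m])[-4:]].mean(0))
E=np.array(E);f=least_squares(lambda x:np.hypot(E[:,0]-x[0],E[:,1]-x[1])-29.7,[541,78],loss='soft_l1')
print('cap centre',f.x,np.abs(f.fun).max(),'flange top z',np.percentile(q[:,2],[5,50,95]).round(1))
A=np.c_[q[:,:2]-f.x,np.ones(len(q))];print('plane',np.linalg.lstsq(A,q[:,2],rcond=None)[0])
# bar top points
k=(d>0)&dark&(W[...,2]>159)&(W[...,2]<167)&(np.abs(T[...,1])<9)&(np.abs(T[...,0])<26)
if k.sum()>20:
    e=T[k][:,:2].astype(np.float32);print('bar',k.sum(),cv2.minAreaRect(e))
E
```

```text
{'clock': np.float64(19.65), 'eef_pos': array([542.74,  77.08, 163.13]), 'force': array([-9.  , -1.91, 23.39]), 'wrist_torque': array([-0.38,  1.68,  0.55]), 'grip_width': np.float64(12.18)}
heading 100.6994106540354
cap centre [545.52819976  76.3124477 ] 10.899040101069673 flange top z [130.  131.2 132.3]
plane [-1.84277579e-03 -2.05077134e-02  1.31578184e+02]
bar 3646 ((0.8409805297851562, -0.7465300559997559), (14.788296699523926, 46.11677551269531), 89.96646118164062)
```

Checks before hand-in:
- The flange top reads z = 131.2 mm (131 mm is fully home), level to 0.02 rad.
- The bar is square in the jaws with its centre at (541.8, 77.8), 0.5 mm from the neck.
- The tool has turned 87°, with 0.55 N m against the stop and a 23 N press.

Handing in.

```bash
python3 -c "
from h import *
print(env.hand_in());s=env.sense();print(s['clock'],s['eef_pos'],s['force'],s['grip_width'])"
```

```text
the job is handed in; nothing more can be done
None
the job is handed in; nothing more can be done
```

The job is handed in: the spanner is in the tray and the cap is in the neck, turned to the stop and still gripped and pressed home. It took about 20 s of the 53 s allowed. No verdict came back.

- **Spanner:** I laid it flat in the free half of the tray and let it go. Its top measured z = 19.1 mm (19 mm expected). By its release pose, its middle is about 3 mm from the tray_free point. The side view showed it parallel to the small ones, jaw the same way. My numeric fit of its outline in the tray also took in the tray walls, so I relied on the release pose and that view.
- **Cap:** I pushed it in with the lugs through the slots and turned it about 87° clockwise to the stop.
    - **Last readings:** flange top z = 131.2 mm (131 mm is fully home), level to 0.02 rad, and centre about 0.5 mm off the neck. The press was 23 N, with a 0.55 N m stop torque and the 120 N grip setting still on.
    - **Failed or disagreeing checks:** the last flange-circle fit failed (residual 11 mm), so the centre comes from the bar fit and the rim margins in the picture. A sideways force of about 9 N remained under the press. The gripper opening read 2–3 mm below the true part widths throughout.
- **Other objects:** nothing was seen to touch or move them, but I did not re-measure them at the end.

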